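Seat the polariser cell on the strain viewer

ROBOT

A 7-joint arm with a two-finger parallel gripper is mounted at the origin on the work surface. World frame = base frame: x ahead of the robot, y to its left, z up, the work surface at z = 0. Lengths are in m, angles in rad, forces in N, time in s.
With the tool pointing down it reaches from about 0.425 to 0.925 m from the base axis. Payload 6.8 kg.
Tool frame: the origin (TCP) lies midway between the tips of the shut fingers; the grasp point (between the pads) lies 19 mm behind it; z points along the fingers, y is the direction in which the jaws open and shut (so a half turn about z gives the same grasp; the last joint's range is limited). The gripper opens to 85 mm and grips with 20 to 120 N. Pads are 22 mm wide; open, the fingers measure 114 mm over their backs; the gripper's body (76 mm by 85 mm) begins 54 mm behind the grasp point. The pads swing forward as they close: fully open they stand 13 mm farther back than shut.
Start: joints at [1.228, 0.477, 0.022, 1.555, -0.011, 1.109, -0.083], TCP at [0.157, -0.656, 0.231] pointing down, gripper open.
Joint ranges: [-2.96, 2.96], [-0.34, 2.1], [-1.41, 1.46], [0.24, 2.44], [-1.37, 4.51], [0.17, 1.92], [-2.96, 2.96]. Speed limits (rad/s): [2.39, 2.39, 3.14, 3.14, 3.14, 3.14, 3.14].

INTERFACE

Orientations are given as a unit quaternion [w, x, y, z].
In Python, from station import bot gives the robot as it stands.
- The arm moves only by the shell command python3 -m jog 'ROWS' [FORCE]. ROWS is JSON, a list of rows, each a list of 3 entries, a list of its own where there are three numbers: the shift along the tool's x, y, z in mm, then the turn, a rotation vector about the tool's x, y, z in degrees, then the closure, from -1 (fully open) to 1 (shut). A call has 1 to 12 rows; each row shifts and turns the commanded pose from where the row before left it, along the tool's axes as they then stand; what a row does not reach is not made up. A row lasts 1/8 s, in which the tool goes at most 62.5 mm and 10.7 degrees, less where a joint would pass 70% of its speed; a pose out of reach is approached as far as the arm can. A call is refused whole if a number of a shift passes 62.5 or a number of a turn 10.7, either way. A call with a gripper value outside its range is refused whole. The fingers move at their own pace and stop on an object; FORCE is the grip in N (left out, the last holds). Time passes only in rows, so rows that do not move let the fingers close. It gives the time, the measured TCP pose, the force and the opening at its end, in the units of the state.
- bot.get_obs(): the state, without advancing time (a new reading comes with each control period).
- bot.read_camera(name): name is "scene" or "side" or "wrist"; returns (picture, depth): 420x560x3 uint8, red, green, blue; 420x560 float32, m along the optical axis (not along the pixel's ray), 0 where there is no reading.
- bot.camera_info(name): a dict with "fx", "fy", "cx", "cy" (pixels), "world_from_camera" (4x4, takes a point from camera to world coordinates); the wrist camera has in their place "mount" (4x4, takes a point from camera to tool coordinates, whose origin is the TCP and whose axes are the flange's). Camera axes: x right, y up, looking along -z (the intrinsics and any distortion apply to the point x, -y, -z); pixel columns grow to the right and rows downward; lengths in m; the calibration is good to about 2 mm. A picture is of the moment at which its call begins: read the wrist's pose just before it. camera_info takes no time and is no camera call.
- bot.hand_in(): hands the job in, once; it reports no verdict.
Trained networks look in the newest picture that a camera, given by its name, has taken for a name from the list of things; names that differ only in an ending like _2 or _b are one class to them, and where a whole thing is asked for, a point or a joint stands for the part that bears it (a point fixed in the world has none). Each returns a list of dicts, best first, with "score" (0 to 1); they miss things now and then, are a little off and sometimes report something else, mostly with a low value. They report only what shows in the picture. A call takes as long as a camera call.
- bot.find_in(camera, thing): "xy" ([column, row] as shares, 0 to 1, of the picture: columns of its width, rows of its height, amid what is visible of it).
- bot.cut_out(camera, thing): "pixels" (420x560 bool, what is visible of it) and "xy" ([column, row] as shares, 0 to 1, of the picture: columns of its width, rows of its height, amid what is visible of it).
- bot.landmark_of(camera, thing): "xy" ([column, row] as shares, 0 to 1, of the picture: columns of its width, rows of its height: a listed point, or the origin of a listed thing).
The state is a dict: "t": time; "q": joint angles; "joint_vel": joint speeds; "joint_torque": joint torques, N m; "eef_pos": TCP position; "tool_rot": TCP orientation; "contact_force": force on the tool from outside, world axes, zero at the start; "torque": the same for the moment, N m; "gripper_width": opening from 0.0 (shut) to 1.0 (fully open).
Only numpy, scipy, OpenCV 4.12 (cv2) and the standard library are available. Lean on these libraries where they do the work, as an engineer would, in place of code of your own. Each camera call takes 0.05 s, during which the arm holds its last target.

TASK

Put the black polariser cell back on the lamp house of the strain viewer: turn it so that its yellow tab points along the yellow line and all three ball feet drop into their vees, so that it is fully home, level and cannot rock, then let go of it. Handle it by the black barrel and keep the fingers off the lens; set it down gently with only light pressure, do not let it drop, and leave the other things on the bench alone.

Things in the scene. Friction and masses are not known exactly. Their poses are not given: they have to be found in the camera images.
- cell_grip (a point): the polariser cell: loose black metal lens cell, about 0.4 kg, 67 mm high, standing upright on three steel balls on the cream board (6 mm thick, on the robot's left), in any of three places it shares with the graphite block and the bowl. This point: on its axis, half-way up the round 56 mm barrel, 46 mm above the foot of the balls. z up; x points to the yellow tab on the flange
- cell: the same cell, origin on its axis at the foot of the balls, same axes. From the bottom: ball feet of 16 mm diameter; flange of 120 mm diameter, from 17 to 25 mm up, its yellow tab 12 mm wide and reaching 74 mm from the axis; knurled barrel, 56 mm diameter, from 25 to 65 mm up: take it here from above
- glass: the lens in the mouth of the cell's barrel, 44 mm across; origin on the axis 61.5 mm above the foot of the balls; its crown stands 2 mm proud of the barrel. Not to be touched by the fingers
- foot_a (a point): centre of the cell's ball foot A, under the yellow tab: 50 mm from the axis along the cell's x, 38 mm below cell_grip. Feet B and C lie on the same circle at +110 and -110 degrees from it seen from above, so the cell goes home in one way only
- foot_b (a point): centre of the cell's ball foot B (at +110 degrees, counterclockwise from above)
- foot_c (a point): centre of the cell's ball foot C (at -110 degrees)
- viewer: the strain viewer, fixed (place and turn vary): grey lamp house, 210 by 255 mm, 75 mm high, with a lit white disc inside an aluminium seat ring (128 mm outer, 76 mm inner diameter, flat top at 95 mm). Origin on the seat axis at table height, x towards vee A. On its far right corner, 150 mm from the seat axis, stands a 255 mm high column; the analyser head on it is swung away to the far side
- seat_home (a point): point on the seat's axis where cell_grip lies when the cell is home, 134 mm above the table; z up, x points to vee A and along the yellow line painted on the lamp house, where the cell's yellow tab belongs
- vee_a: steel vee A in the seat ring, by the yellow line: straight radial groove, polished flanks at 45 degrees, 20 mm wide at the top. Origin: where ball A's centre rests when home, 50 mm from the seat axis, 1.3 mm above the ring's top; x outwards. A ball not dropped in stands 6.7 mm higher. A ball within 7 mm of the groove's middle slides in by the cell's own weight
- vee_b: vee B, at +110 degrees from vee A seen from above; origin where ball B rests
- vee_c: vee C, at -110 degrees from vee A; origin where ball C rests
- mould: bystander: loose square graphite mould block, 98 by 98 by 34 mm, with round hollows; origin at the centre of its underside
- bowl: bystander: loose steel bowl, 104 mm across, 45 mm high; origin at the centre of its underside
- paddle: bystander: loose graphite paddle with a steel handle, 325 mm long, lying to the left of the board; origin near its middle
- jacks: bystander: loose U-shaped steel jacks with graphite tips, about 250 mm long, lying on the near side of the board; origin near the middle
- shears: bystander: loose shears, 180 mm long, lying on the table on the near right; origin at the pivot
- tumbler: bystander: loose glass tumbler, 68 mm across, 85 mm high, on the table to the right of the lamp house; origin at the centre of its underside

How it is judged:
At the end, for the whole second after the job is handed in: The cell rests on its seat, let go and still: each of the three ball feet lies within 3 mm of its home in its own vee, and each vee carries the cell (more than 0.2 N) (distance between foot_a and vee_a below 0.003 m and distance between foot_b and vee_b below 0.003 m and distance between foot_c and vee_c below 0.003 m and contact force between cell and vee_a above 0.2 N and contact force between cell and vee_b above 0.2 N and contact force between cell and vee_c above 0.2 N and contact force between the fingers and cell below 0.05 N and linear speed of cell below 0.01 m/s); the robot touches nothing.
It fails at once if the fingers touch the lens (contact force between the fingers and glass above 0.5 N).
It fails at once if the cell is dropped on the seat (it comes within 20 mm of home at more than 0.4 m/s) (distance between cell_grip and seat_home below 0.02 m and linear speed of cell above 0.4 m/s).
It fails at once if the cell is pressed hard on the viewer (over 45 N) (contact force between cell and viewer above 45 N).
It fails at once if a bystander is moved by more than 30 mm (distance of any of mould, bowl, paddle, jacks, shears, tumbler from where it was at the start of the episode above 0.03 m).
It also fails if it takes over 45 s, if anything falls off the work surface, if the arm or the gripper's body presses on something with over 40 N, if the wrist force passes 120 N, or if a joint passes its speed limit or range.

## Working session

There is one attempt and no reset: what is moved stays moved. The work goes in short steps, Python scripts to look and compute and a shell command to move; the robot and the scene stay as the last step left them, time stands still between calls to the robot, and variables do not carry over. Pictures are saved under pics/ and viewed, and the job is handed in when it is done.

```bash
mkdir -p pics; ls
cat > h.py <<'E'
import numpy as np, cv2
from station import bot
from scipy.spatial.transform import Rotation as R
def save(name,img): cv2.imwrite('pics/'+name+'.png',img[:,:,::-1])
def T_tool():
    o=bot.get_obs();q=o['tool_rot'];T=np.eye(4);T[:3,:3]=R.from_quat([q[1],q[2],q[3],q[0]]).as_matrix();T[:3,3]=o['eef_pos'];return T
def wfc(name,T=None):
    i=bot.camera_info(name)
    return i,(np.array(i['world_from_camera']) if 'world_from_camera' in i else T@np.array(i['mount']))
def unproj(i,M,u,v,d):
    p=np.stack([(u-i['cx'])/i['fx']*d,-(v-i['cy'])/i['fy']*d,-d,np.ones_like(d)],-1)
    return (p@M.T)[...,:3]
def cloud(i,M,D):
    v,u=np.mgrid[:D.shape[0],:D.shape[1]]
    return unproj(i,M,u,v,D)
def rayz(i,M,u,v,z):
    d=M[:3,:3]@np.array([(u-i['cx'])/i['fx'],-(v-i['cy'])/i['fy'],-1]);o=M[:3,3];return o+d*(z-o[2])/d[2]
E
python3 - <<'E'
from h import *
print(bot.get_obs())
for n in ['scene','side','wrist']:
    i=bot.camera_info(n);print(n,i)
    T=T_tool();p,D=bot.read_camera(n);save(n+'0',p);np.savez('/tmp/'+n+'0.npz',p=p,D=D,T=T)
E
```

```text
pics
{'t': 0.0, 'q': array([ 1.22790789,  0.47783316,  0.02234936,  1.55648205, -0.01150455,
        1.10930437, -0.08314988]), 'joint_vel': array([ 0.00092283, -0.0013106 ,  0.00094152, -0.00041888, -0.00070155,
        0.0007968 ,  0.00162173]), 'joint_torque': array([ 2.59926992e-04, -5.96443105e+01,  1.60818391e+00, -2.81197947e+01,
        1.26687690e-02,  9.37254808e-03, -8.01745784e-06]), 'eef_pos': array([ 0.15686667, -0.65588979,  0.23029083]), 'tool_rot': array([-9.31694638e-04,  9.93119055e-01,  1.17105254e-01, -1.81999840e-04]), 'contact_force': array([-0.07174433, -0.65911209,  0.47535717]), 'torque': array([ 0.01494953,  0.01021476, -0.00721815]), 'gripper_width': 1.0008484372641588}
scene {'fx': 436.4380993381043, 'fy': 436.4380993381043, 'cx': 287.01381787716815, 'cy': 206.9933707237371, 'world_from_camera': array([[ 0.35126152, -0.51152814,  0.78419022,  1.56943921],
       [ 0.93616314,  0.1788018 , -0.30270198, -0.4329023 ],
       [ 0.01462595,  0.84045754,  0.54167998,  0.85641634],
       [ 0.        ,  0.        ,  0.        ,  1.        ]])}
side {'fx': 531.0424361096318, 'fy': 531.0424361096318, 'cx': 283.406744736788, 'cy': 214.79606582092376, 'world_from_camera': array([[-0.92283767,  0.21225878, -0.32142938, -0.12164239],
       [-0.38461504, -0.4622316 ,  0.79900765,  1.47938112],
       [ 0.02102157,  0.86098093,  0.50820265,  1.04759493],
       [ 0.        ,  0.        ,  0.        ,  1.        ]])}
wrist {'fx': 369.23849642593234, 'fy': 369.23849642593234, 'cx': 282.98762985928386, 'cy': 209.56238030240442, 'mount': array([[ 2.69253090e-04,  9.45401419e-01,  3.25908092e-01,
         8.36090474e-02],
       [ 9.99999752e-01, -4.66637486e-04,  5.27469930e-04,
         9.42486814e-05],
       [ 6.50751753e-04,  3.25907869e-01, -9.45401310e-01,
        -1.42457087e-01],
       [ 0.00000000e+00,  0.00000000e+00,  0.00000000e+00,
         1.00000000e+00]])}
```

View pics/scene0.png

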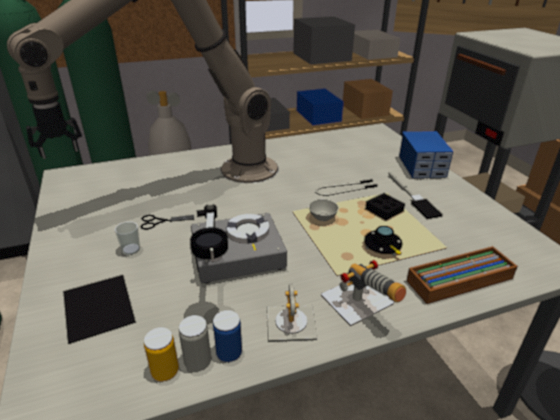

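View pics/side0.png

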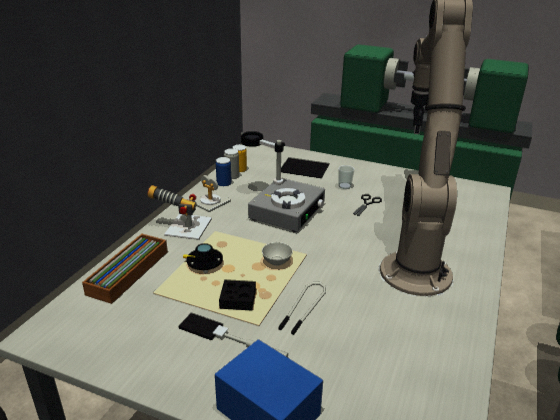

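View pics/wrist0.png

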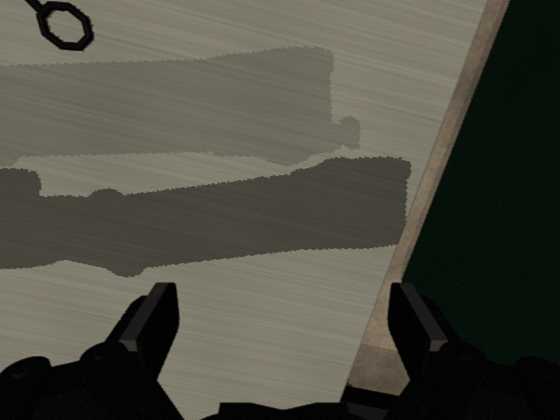

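The scene picture shows the cell at about (383,240) on the board, with its tab pointing to (398,252). The seat ring is at (248,228) with the yellow line at about (254,247). The column is at (210,215) and the analyser head at (210,242).

```bash
cat > m.py <<'E'
from h import *
def meas(name,things,zs):
    i,M=wfc(name,T_tool()); 
    for t,z in zip(things,zs):
        L=bot.landmark_of(name,t)
        for r in L[:2]:
            u,v=r['xy'][0]*560,r['xy'][1]*420
            print(name,t,round(r['score'],2),(round(u,1),round(v,1)),np.round(rayz(i,M,u-.5,v-.5,z),4))
E
python3 - <<'E'
from m import *
th=['cell_grip','cell','foot_a','foot_b','foot_c','glass','viewer','seat_home','vee_a','vee_b','vee_c']
zs=[.052,.006,.014,.014,.014,.0675,0,.134,.0963,.0963,.0963]
for n in ['scene','side']:
    bot.read_camera(n);meas(n,th,zs)
E
python3 - <<'E'
from h import *
for n in ['scene','side']:
    f=np.load(f'/tmp/{n}0.npz');D=f['D'].astype(float);p=f['p'];i,M=wfc(n);P=cloud(i,M,D)
    x,y,z=P[...,0],P[...,1],P[...,2]
    hsv=cv2.cvtColor(p,cv2.COLOR_RGB2HSV)
    yel=(hsv[...,0]>20)&(hsv[...,0]<35)&(hsv[...,1]>170)&(hsv[...,2]>100)
    for a,b in [(.018,.045),(.06,.11)]:
        m=yel&(z>a)&(z<b)&(D>0)&(x>.3)&(x<.9)&(abs(y)<.5)
        if m.sum(): print(n,m.sum(),P[m].mean(0),P[m].min(0),P[m].max(0))
    m=(z>.085)&(z<.105)&(D>0)&(x>.3)&(x<1)&(abs(y)<.4)
    print(n,'ring',m.sum(),P[m].min(0),P[m].max(0))
    m=(z>.06)&(z<.08)&(D>0)&(x>.3)&(x<1)&(abs(y)<.5)
    print(n,'z60-80',P[m].min(0),P[m].max(0))
E
```

```text
scene cell_grip 0.95 (382.7, 235.2) [0.6519 0.2406 0.052 ]
scene cell_grip 0.29 (234.8, 222.3) [ 0.4313 -0.1747  0.052 ]
scene cell 0.81 (383.8, 243.9) [0.6415 0.258  0.006 ]
scene foot_a 0.85 (368.8, 247.5) [0.6506 0.1971 0.014 ]
scene foot_a 0.64 (389.0, 241.4) [0.6444 0.2739 0.014 ]
scene foot_b 0.85 (368.8, 247.5) [0.6506 0.1971 0.014 ]
scene foot_b 0.64 (389.0, 241.4) [0.6444 0.2739 0.014 ]
scene foot_c 0.85 (368.8, 247.5) [0.6506 0.1971 0.014 ]
scene foot_c 0.64 (389.0, 241.4) [0.6444 0.2739 0.014 ]
scene glass 0.51 (382.2, 231.2) [0.6509 0.2371 0.0675]
scene viewer 0.63 (245.0, 250.3) [ 0.5178 -0.1674  0.    ]
scene viewer 0.35 (265.7, 219.8) [ 0.3783 -0.0533  0.    ]
scene seat_home 0.74 (382.7, 234.2) [0.7412 0.1745 0.134 ]
scene seat_home 0.63 (242.6, 212.2) [ 0.5034 -0.1655  0.134 ]
scene vee_a 0.58 (232.5, 223.8) [ 0.4995 -0.1975  0.0963]
scene vee_a 0.49 (260.6, 218.6) [ 0.5009 -0.1088  0.0963]
scene vee_b 0.58 (232.5, 223.8) [ 0.4995 -0.1975  0.0963]
scene vee_b 0.49 (260.6, 218.6) [ 0.5009 -0.1088  0.0963]
scene vee_c 0.58 (232.5, 223.8) [ 0.4995 -0.1975  0.0963]
scene
[... 1246 characters left out ...]
4 [ 0.84143943 -0.37443299  0.09033175] [ 0.59935881 -0.48689491  0.06004214] [ 0.89998781 -0.12527459  0.10248783]
scene ring 1420 [ 0.45881266 -0.39994518  0.08503662] [0.91701842 0.11717255 0.10497085]
scene z60-80 [ 0.35839616 -0.49995686  0.06000043] [0.91387639 0.27031948 0.07998767]
side 29 [ 0.77306478 -0.01649603  0.03171993] [ 0.68596587 -0.43997202  0.01871176] [0.86784484 0.27002979 0.04459162]
side 48 [ 0.84732268 -0.31928952  0.09119206] [ 0.79985352 -0.46421873  0.06043419] [0.869798   0.06461919 0.10936285]
side ring 782 [ 0.45493994 -0.39339541  0.08503342] [0.91405744 0.11460028 0.1049899 ]
side z60-80 [ 0.36261681 -0.49908786  0.06003201] [0.90318385 0.27910781 0.0799925 ]
```

```bash
python3 -m jog '[[[0,0,-60],[0,0,0],-1],[[0,0,-60],[0,0,0],-1],[[35,-30,-40],[0,0,0],-1],[[47,-40,0],[0,0,0],-1],[[47,-40,0],[0,0,0],-1],[[47,-40,0],[0,0,0],-1],[[47,-40,0],[0,0,0],-1],[[47,-40,0],[0,0,0],-1],[[47,-40,0],[0,0,0],-1],[[47,-40,0],[0,0,0],-1],[[47,-40,0],[0,0,0],-1],[[47,-40,0],[0,0,0],-1]]'
cat > look.py <<'E'
from m import *
import sys
n=sys.argv[1]
T=T_tool();p,D=bot.read_camera('wrist');save(n,p);np.savez(f'/tmp/{n}.npz',p=p,D=D,T=T)
print(T.round(4),bot.get_obs()['q'].round(2),bot.get_obs()['t'])
zz=dict(cell_grip=.052,cell=.006,glass=.0675,foot_a=.014,viewer=0,seat_home=.134,vee_a=.0963)
for t in sys.argv[2:]: meas('wrist',[t],[zz[t]])
E
python3 look.py w1 viewer seat_home vee_a
```

```text
t: 2.85
eef_pos: [0.5126, -0.1691, 0.3917]
tool_rot: [0.0, 0.993, 0.117, 0.0]
contact_force: [0.9, -0.6, -0.2]
gripper_width: 0.998
[[ 9.727e-01  2.322e-01  8.000e-04  5.126e-01]
 [ 2.322e-01 -9.727e-01 -5.000e-04 -1.691e-01]
 [ 6.000e-04  7.000e-04 -1.000e+00  3.917e-01]
 [ 0.000e+00  0.000e+00  0.000e+00  1.000e+00]] [ 0.52  0.17 -0.38  1.63  0.06  1.35 -1.19] 2.9
wrist viewer 0.89 (275.1, 130.5) [ 0.5341 -0.1412  0.    ]
wrist seat_home 0.74 (275.8, 154.0) [ 0.5235 -0.1511  0.134 ]
wrist seat_home 0.4 (233.0, 151.0) [ 0.5153 -0.1053  0.134 ]
wrist vee_a 0.71 (286.9, 101.8) [ 0.5756 -0.1548  0.0963]
wrist vee_a 0.7 (235.8, 151.4) [ 0.5061 -0.1097  0.0963]
```

View pics/w1.png

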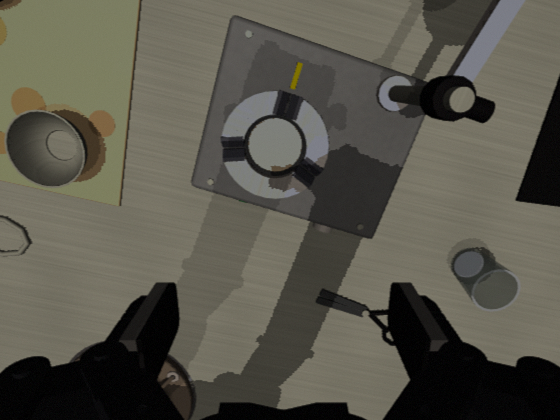

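The wrist picture shows the seat ring at about (275,144). Vee A is at (288,103) beside the yellow line at (297,76), vee B at (234,150) and vee C at (308,172).

```bash
cat > seat.py <<'E'
from h import *
import sys
from scipy.optimize import least_squares
f=np.load(f'/tmp/{sys.argv[1]}.npz');D=f['D'].astype(float);p=f['p'];i,M=wfc('wrist',f['T'])
P=cloud(i,M,D);z=P[...,2]
m=(abs(z-.095)<.006)&(np.hypot(P[...,0]-.523,P[...,1]+.155)<.085)
print(m.sum(),np.median(z[m]))
# reproject pixels at z=.095
v,u=np.nonzero(m)
Q=np.array([rayz(i,M,a,b,.095)[:2] for a,b in zip(u,v)])
mm=m.astype(np.uint8)
cs,_=cv2.findContours(mm,cv2.RETR_CCOMP,cv2.CHAIN_APPROX_NONE)
for c in sorted(cs,key=len)[::-1][:3]:
    q=np.array([rayz(i,M,a,b,.095)[:2] for a,b in c[:,0]])
    r=least_squares(lambda s:np.hypot(q[:,0]-s[0],q[:,1]-s[1])-s[2],[.523,-.155,.06],loss='soft_l1',f_scale=.002)
    print(len(c),r.x,np.std(r.fun))
hsv=cv2.cvtColor(p,cv2.COLOR_RGB2HSV)
yel=(hsv[...,0]>18)&(hsv[...,0]<35)&(hsv[...,1]>150)&(hsv[...,2]>90)&(abs(z-.075)<.012)&(np.hypot(P[...,0]-.523,P[...,1]+.155)<.16)
v,u=np.nonzero(yel);Y=np.array([rayz(i,M,a,b,.075)[:2] for a,b in zip(u,v)])
print('yellow',len(Y),Y.mean(0)); vx=cv2.fitLine(Y.astype(np.float32),cv2.DIST_L2,0,1e-3,1e-4).ravel();print('linedir',np.degrees(np.arctan2(vx[1],vx[0])))
# vees: dark low-value on ring
for c in [(.523,-.155)]:
    print('dir from ctr to line',np.degrees(np.arctan2(Y.mean(0)[1]-r.x[1],Y.mean(0)[0]-r.x[0])))
E
python3 seat.py w1
python3 - <<'E'
from h import *
f=np.load('/tmp/w1.npz');i,M=wfc('wrist',f['T'])
# rectified top view at z=.095, 0.25mm? 3px/mm
X=np.linspace(.62,.42,600);Y=np.linspace(-.05,-.25,600)
yy,xx=np.meshgrid(Y,X);W=np.stack([xx,yy,np.full_like(xx,.095),np.ones_like(xx)],-1)
C=W@np.linalg.inv(M).T
u=C[...,0]/-C[...,2]*i['fx']+i['cx'];v=-C[...,1]/-C[...,2]*i['fy']+i['cy']
save('rect1',cv2.remap(f['p'],u.astype(np.float32),v.astype(np.float32),cv2.INTER_CUBIC))
E
```

```text
5491 0.09435368766675334
221 [ 0.50577556 -0.15416855  0.04791257] 0.01195019438045271
191 [ 0.53886041 -0.13483057  0.03749552] 0.011235818617227356
180 [ 0.53536014 -0.17887144  0.03743705] 0.011407935103931222
yellow 142 [ 0.60527085 -0.1625174 ]
linedir -4.1217856
dir from ctr to line 13.16631014493151
```

View pics/rect1.png

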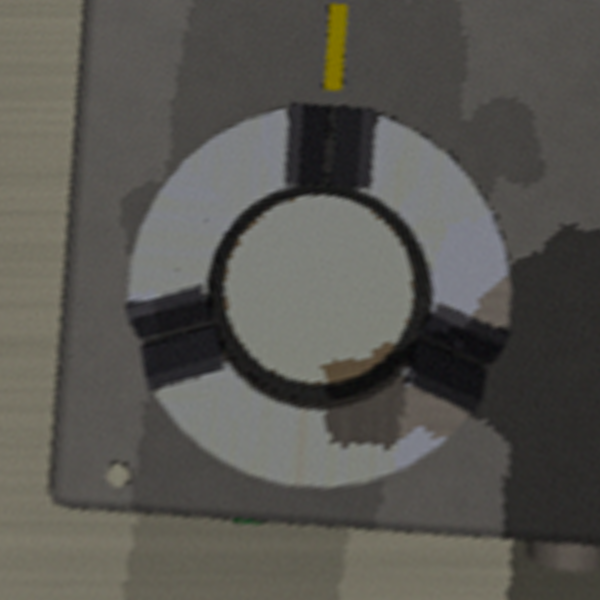

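```bash
python3 -m jog '[[[28,-46,0],[0,0,0],-1],[[28,-46,0],[0,0,0],-1],[[28,-46,0],[0,0,0],-1],[[28,-46,0],[0,0,0],-1],[[28,-46,0],[0,0,0],-1],[[28,-46,25],[0,0,0],-1],[[28,-46,30],[0,0,0],-1],[[28,-46,30],[0,0,0],-1],[[0,0,40],[0,0,0],-1],[[0,0,0],[0,0,0],-1],[[0,0,0],[0,0,0],-1]]'
python3 look.py w2 cell_grip cell glass
cat > rect.py <<'E'
from h import *
import sys
n,cx,cy,h,z,out=sys.argv[1],*map(float,sys.argv[2:6]),sys.argv[6]
f=np.load(f'/tmp/{n}.npz');i,M=wfc('wrist' if n[0]=='w' else n[:-1],f['T'])
X=np.linspace(cx+h,cx-h,600);Y=np.linspace(cy+h,cy-h,600)
yy,xx=np.meshgrid(Y,X);W=np.stack([xx,yy,np.full_like(xx,z),np.ones_like(xx)],-1)
C=W@np.linalg.inv(M).T
u=C[...,0]/-C[...,2]*i['fx']+i['cx'];v=-C[...,1]/-C[...,2]*i['fy']+i['cy']
g=cv2.remap(f['p'],u.astype(np.float32),v.astype(np.float32),cv2.INTER_CUBIC)
save(out,np.clip(g.astype(float)*float(sys.argv[7]) if len(sys.argv)>7 else g,0,255).astype(np.uint8))
E
python3 rect.py w2 .648 .248 .1 .031 rect2 2
```

```text
t: 4.42
eef_pos: [0.6453, 0.2373, 0.268]
tool_rot: [0.0, 0.993, 0.116, 0.001]
contact_force: [0.1, -1.5, 0.4]
gripper_width: 0.998
[[ 9.733e-01  2.295e-01  2.000e-03  6.453e-01]
 [ 2.295e-01 -9.733e-01 -4.000e-04  2.373e-01]
 [ 1.900e-03  9.000e-04 -1.000e+00  2.680e-01]
 [ 0.000e+00  0.000e+00  0.000e+00  1.000e+00]] [-0.09  0.52 -0.53  1.45  0.27  1.24 -1.99] 4.475
wrist cell_grip 0.79 (277.0, 159.1) [0.6571 0.2471 0.052 ]
wrist cell 0.7 (276.7, 153.3) [0.6544 0.2482 0.006 ]
wrist glass 0.94 (278.3, 164.9) [0.6547 0.2459 0.0675]
```

View pics/w2.png

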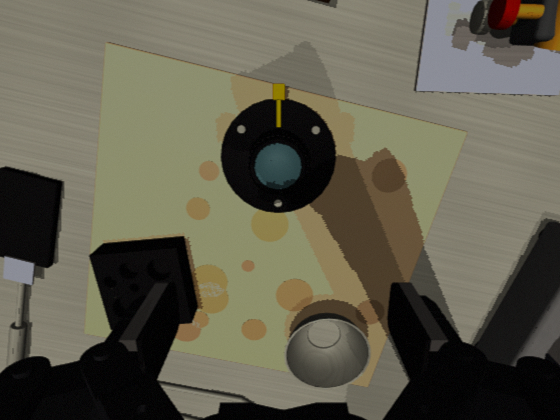

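View pics/rect2.png

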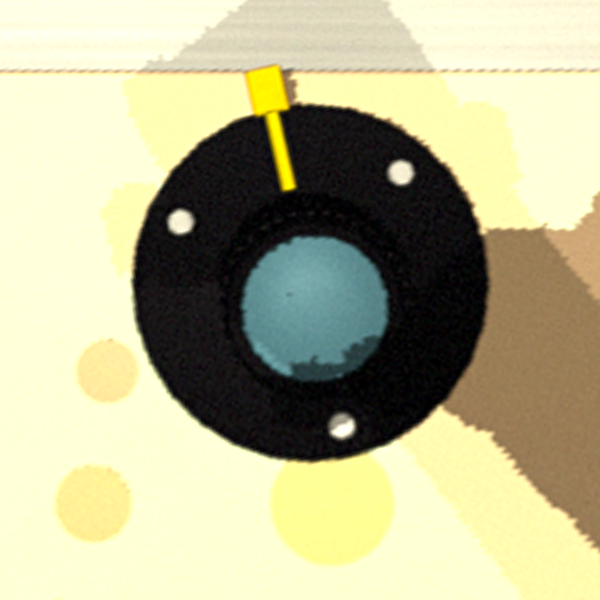

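The wrist picture shows the cell centred at about (278,157), tab up at (279,92), with the mould at (150,290) and the bowl at (328,350), both clear of the fingers. The flange fit gives a centre of (0.654,0.244) and a yaw of 12.8°. The seat is at (0.5213,-0.1565) with a yaw of -4.2°.

```bash
python3 -m jog '[[[10,-4.5,30],[0,0,0],-1],[[0,0,50],[0,0,0],-1],[[0,0,50],[0,0,0],-1],[[0,0,45],[0,0,0],-1],[[0,0,30],[0,0,0],-1],[[0,0,0],[0,0,0],-1],[[0,0,0],[0,0,0],-1]]'
python3 look.py w3
```

```text
t: 5.5
eef_pos: [0.654, 0.2466, 0.0634]
tool_rot: [-0.0, 0.993, 0.117, 0.001]
contact_force: [0.2, -0.1, -1.0]
gripper_width: 0.999
[[ 9.726e-01  2.323e-01  2.600e-03  6.540e-01]
 [ 2.323e-01 -9.727e-01  1.200e-03  2.466e-01]
 [ 2.800e-03 -6.000e-04 -1.000e+00  6.340e-02]
 [ 0.000e+00  0.000e+00  0.000e+00  1.000e+00]] [-0.14  0.73 -0.47  1.59  0.39  0.91 -2.08] 5.55
```

View pics/w3.png

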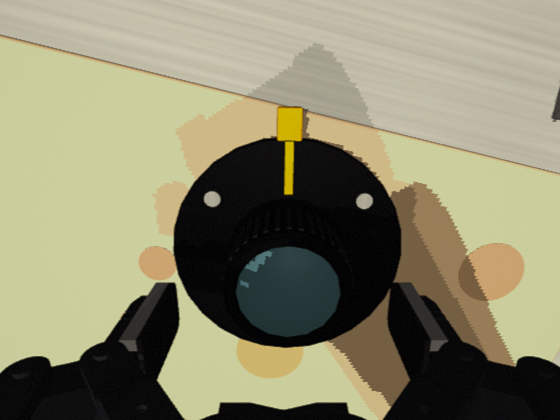

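The barrel sits about 5 px right of the middle between the fingers (288 vs 283), so I'm shifting 2.5 mm in y, descending and closing.

```bash
python3 -m jog '[[[0,2.5,15],[0,0,0],-1],[[0,0,15],[0,0,0],-1],[[0,0,0],[0,0,0],-1],[[0,0,0],[0,0,0],-1]]' 40
python3 -m jog '[[[0,0,0],[0,0,0],0],[[0,0,0],[0,0,0],0.3],[[0,0,0],[0,0,0],0.5],[[0,0,0],[0,0,0],0.7],[[0,0,0],[0,0,0],1],[[0,0,0],[0,0,0],1],[[0,0,0],[0,0,0],1],[[0,0,0],[0,0,0],1]]' 40
python3 look.py w4; python3 -c "
from h import *
p,D=bot.read_camera('side');save('s4',cv2.resize(p[200:310,120:290],None,fx=4,fy=4))"
```

```text
t: 6.05
eef_pos: [0.6532, 0.2438, 0.0311]
tool_rot: [-0.0, 0.993, 0.117, -0.0]
contact_force: [0.3, -0.3, 1.2]
gripper_width: 1.003
t: 7.05
eef_pos: [0.6538, 0.2439, 0.032]
tool_rot: [-0.0, 0.993, 0.117, 0.001]
contact_force: [0.3, -1.5, 5.5]
gripper_width: 0.648
[[ 9.726e-01  2.326e-01  1.100e-03  6.538e-01]
 [ 2.326e-01 -9.726e-01  5.000e-04  2.439e-01]
 [ 1.200e-03 -2.000e-04 -1.000e+00  3.200e-02]
 [ 0.000e+00  0.000e+00  0.000e+00  1.000e+00]] [-0.14  0.77 -0.45  1.6   0.41  0.86 -2.09] 7.1
```

View pics/w4.png

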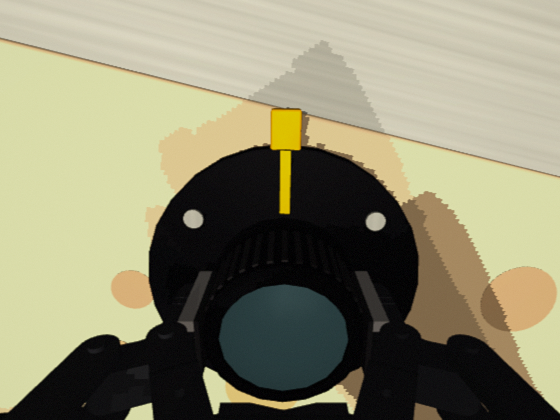

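View pics/s4.png

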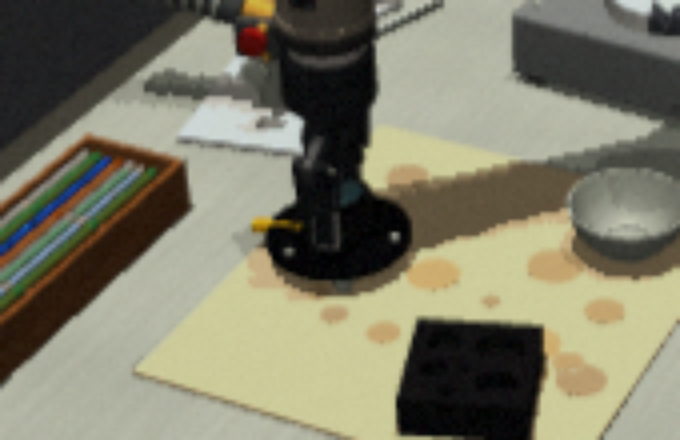

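The grasp is good: opening 0.648 (about 55 mm), fingers only on the barrel, tab at (286,130) straight ahead of the tool. Lifting.

```bash
python3 -m jog '[[[0,0,-10],[0,0,0],1],[[0,0,-25],[0,0,0],1],[[0,0,-45],[0,0,0],1],[[0,0,-50],[0,0,0],1],[[-10,15,-40],[0,0,0],1],[[-20,32,-20],[0,0,0],1],[[-27,43,0],[0,0,0],1],[[-27,43,0],[0,0,0],1],[[-27,43,0],[0,0,0],1],[[-27,43,0],[0,0,0],1],[[-27,43,0],[0,0,0],1],[[-27,43,0],[0,0,0],1]]' 50
python3 -m jog '[[[-20,35,0],[0,0,5],1],[[-8,14,0],[0,0,7],1],[[0,0,0],[0,0,5],1],[[0,0,0],[0,0,0],1],[[0,0,0],[0,0,0],1],[[0,0,0],[0,0,0],1]]'
python3 look.py w5; python3 -c "
from h import *
p,D=bot.read_camera('side');save('s5',p)"
```

```text
t: 8.65
eef_pos: [0.5356, -0.0992, 0.2207]
tool_rot: [-0.0, 0.993, 0.117, -0.001]
contact_force: [0.1, -0.5, -3.9]
gripper_width: 0.642
t: 9.4
eef_pos: [0.5202, -0.151, 0.2212]
tool_rot: [-0.0, 1.0, -0.03, -0.0]
contact_force: [-0.5, -0.3, -5.0]
gripper_width: 0.644
[[ 9.982e-01 -6.020e-02 -4.000e-04  5.202e-01]
 [-6.020e-02 -9.982e-01  2.000e-04 -1.510e-01]
 [-4.000e-04 -2.000e-04 -1.000e+00  2.212e-01]
 [ 0.000e+00  0.000e+00  0.000e+00  1.000e+00]] [ 0.52  0.3  -0.42  1.86  0.14  1.01 -1.6 ] 9.45
```

View pics/w5.png

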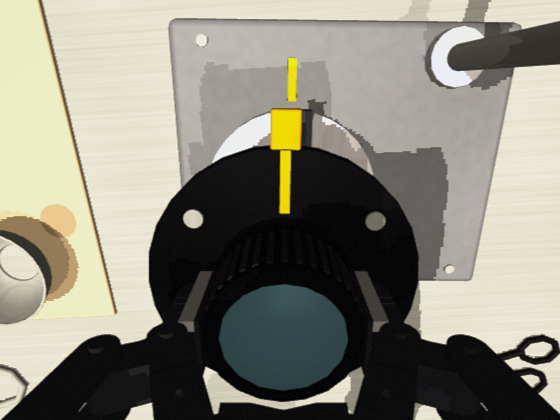

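View pics/s5.png

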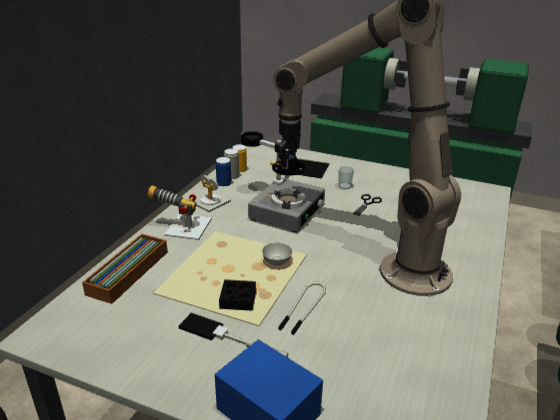

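The cell hangs level in the gripper, with its tab at (286,130). The lamp-house line is at (292,80), slightly right of it. I'll measure the cell's pose in the hand.

```bash
cat > cellpose.py <<'E'
from h import *
import sys
from scipy.optimize import least_squares
f=np.load(f'/tmp/{sys.argv[1]}.npz');T=f['T'];p=f['p'];i,M=wfc('wrist',T)
zf=T[2,3]-.032+.031   # flange top
hsv=cv2.cvtColor(p,cv2.COLOR_RGB2HSV)
yel=(hsv[...,0]>18)&(hsv[...,0]<35)&(hsv[...,1]>170)&(hsv[...,2]>120)
n,l,st,c=cv2.connectedComponentsWithStats(yel.astype(np.uint8))
for k in range(1,n):
    if st[k,4]<60: continue
    v,u=np.nonzero(l==k)
    for z in ([zf] if st[k,1]>100 else [.075]):
        Q=np.array([rayz(i,M,a,b,z)[:2] for a,b in zip(u,v)],np.float32)
        d=cv2.fitLine(Q,cv2.DIST_L2,0,1e-3,1e-4).ravel();d=d*np.sign(d[0])
        print(st[k],'z',round(z,4),'mean',Q.mean(0),'dir',np.degrees(np.arctan2(d[1],d[0])).round(2),'far x',Q[:,0].max(),'dir from tcp',np.degrees(np.arctan2(*(Q.mean(0)-T[:2,3])[::-1])).round(2))
print('tool yaw',np.degrees(np.arctan2(T[1,0],T[0,0])))
# flange arc circle: dark edge points left/right above fingers
g=cv2.cvtColor(p,cv2.COLOR_RGB2GRAY);pts=[]
for v in range(170,262,3):
    row=g[v].astype(int)
    a=[u for u in range(120,220) if row[u]>60]; b=[u for u in range(360,460) if row[u]>60]
    # left edge: scan from 150..230
    for u in range(230,120,-1):
        if row[u]>45 and not (abs(u-193)<14 and abs(v-219)<14): pts.append((u+.5,v));break
    for u in range(340,460):
        if row[u]>45 and not (abs(u-376)<14 and abs(v-221)<14): pts.append((u-.5,v));break
Q=np.array([rayz(i,M,a,b,zf)[:2] for a,b in pts])
r=least_squares(lambda s:np.hypot(Q[:,0]-s[0],Q[:,1]-s[1])-s[2],[*T[:2,3],.06],loss='soft_l1',f_scale=.0005)
print('flange',r.x,np.median(abs(r.fun)))
r=least_squares(lambda s:np.hypot(Q[:,0]-s[0],Q[:,1]-s[1])-.06,[*T[:2,3]],loss='soft_l1',f_scale=.0005)
print('flange r60',r.x,np.median(abs(r.fun)),'tcp',T[:2,3])
E
python3 cellpose.py w5; python3 rect.py w5 .5202 -.151 .1 .2202 rect5
```

```text
[288  58   9  43 346] z 0.075 mean [ 0.6054582  -0.16245528] dir -3.28 far x 0.61994046 dir from tcp -7.68
[ 270  109   32  105 1934] z 0.2202 mean [ 0.5795309 -0.155577 ] dir -4.52 far x 0.5944611 dir from tcp -4.44
tool yaw -3.4522449167704643
flange [ 0.52160995 -0.15130713  0.05877617] 0.0001305687768721267
flange r60 [ 0.5195461  -0.15119826] 0.00037453537391893624 tcp [ 0.52022115 -0.15096779]
```

View pics/rect5.png

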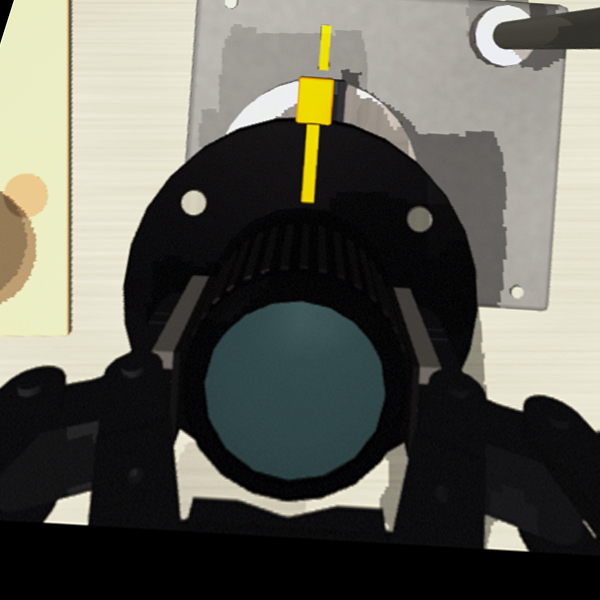

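Cell yaw is -4.5°, matching the seat's roughly -4.2°. The cell needs about 1 mm in x and 5 mm in y. I'm descending to about 20 mm above home for a check.

```bash
python3 -m jog '[[[1.4,5.2,10],[0,0,0],1],[[0,0,25],[0,0,0],1],[[0,0,25],[0,0,0],1],[[0,0,15],[0,0,0],1],[[0,0,10],[0,0,0],1],[[0,0,0],[0,0,0],1],[[0,0,0],[0,0,0],1]]'
python3 look.py w6; python3 cellpose.py w6; python3 -c "
from h import *
for n in ['side','scene']:
    p,D=bot.read_camera(n);np.savez(f'/tmp/{n}6.npz',p=p,D=D,T=T_tool())
    c=p[150:240,230:350] if n=='side' else p[170:290,170:310]
    save(n+'6',cv2.resize(c,None,fx=5,fy=5,interpolation=cv2.INTER_CUBIC))"
```

```text
t: 10.38
eef_pos: [0.522, -0.1568, 0.137]
tool_rot: [0.0, 1.0, -0.031, 0.001]
contact_force: [0.1, -0.4, -3.3]
gripper_width: 0.645
[[ 9.981e-01 -6.190e-02  1.400e-03  5.220e-01]
 [-6.190e-02 -9.981e-01 -4.000e-04 -1.568e-01]
 [ 1.400e-03  3.000e-04 -1.000e+00  1.370e-01]
 [ 0.000e+00  0.000e+00  0.000e+00  1.000e+00]] [ 0.5   0.41 -0.4   1.93  0.21  0.84 -1.64] 10.425
[ 270   53   32  161 2585] z 0.075 mean [ 0.57970566 -0.16152036] dir -3.36 far x 0.61983466 dir from tcp -4.71
tool yaw -3.547407666151866
flange [ 0.52303078 -0.1570213   0.0589464 ] 0.00014603982476450034
flange r60 [ 0.52124921 -0.15692817] 0.0003052783960803551 tcp [ 0.52204641 -0.15677111]
```

View pics/w6.png

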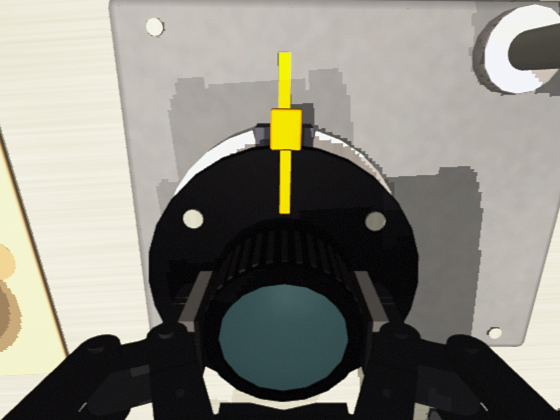

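View pics/side6.png

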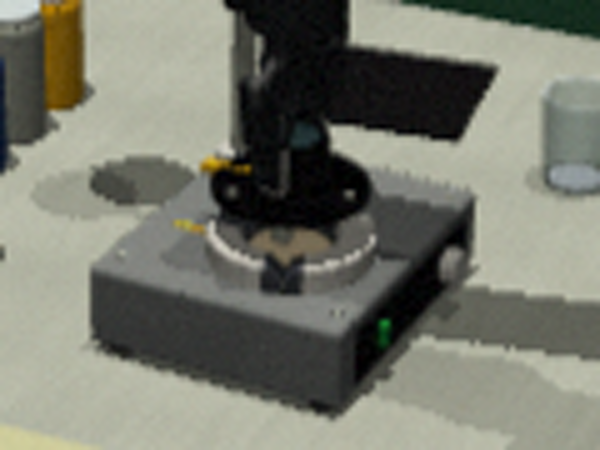

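View pics/scene6.png

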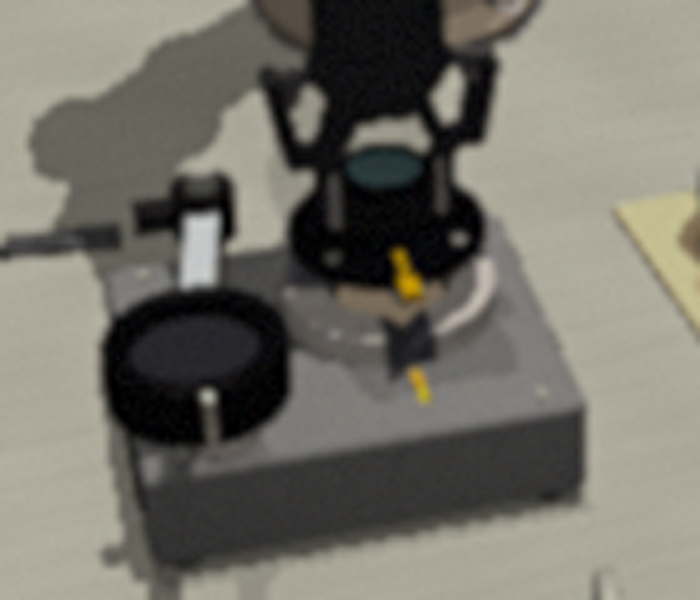

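The tab, the line and vee A are collinear at column 285 of the wrist picture, and the side and scene views agree. Lowering gently.

```bash
python3 -m jog '[[[0,0,5],[0,0,0],1],[[0,0,5],[0,0,0],1],[[0,0,4],[0,0,0],1],[[0,0,3],[0,0,0],1],[[0,0,0],[0,0,0],1],[[0,0,0],[0,0,0],1]]'
python3 -m jog '[[[0,0,1.5],[0,0,0],1],[[0,0,1.5],[0,0,0],1],[[0,0,0],[0,0,0],1]]'
```

```text
t: 11.28
eef_pos: [0.5215, -0.1567, 0.1194]
tool_rot: [0.0, 1.0, -0.031, 0.0]
contact_force: [0.1, 0.2, -4.3]
gripper_width: 0.644
t: 11.65
eef_pos: [0.5213, -0.1567, 0.1162]
tool_rot: [-0.0, 1.0, -0.031, -0.0]
contact_force: [0.4, -0.1, -4.5]
gripper_width: 0.65
```

There's no contact yet at 2 mm above home, so the balls are already inside the vees.

```bash
python3 -m jog '[[[0,0,1],[0,0,0],1],[[0,0,0.5],[0,0,0],1],[[0,0,0],[0,0,0],1]]'
python3 -m jog '[[[0,0,0.5],[0,0,0],1],[[0,0,0],[0,0,0],1]]'
python3 -m jog '[[[0,0,0.5],[0,0,0],1],[[0,0,0],[0,0,0],1]]'
```

```text
t: 12.02
eef_pos: [0.5214, -0.1566, 0.1148]
tool_rot: [-0.0, 1.0, -0.031, -0.0]
contact_force: [0.0, -0.1, -3.4]
gripper_width: 0.647
t: 12.28
eef_pos: [0.5214, -0.1566, 0.1145]
tool_rot: [0.0, 1.0, -0.031, 0.0]
contact_force: [-1.8, 0.3, -0.4]
gripper_width: 0.643
t: 12.52
eef_pos: [0.5215, -0.1565, 0.1144]
tool_rot: [0.0, 1.0, -0.031, 0.0]
contact_force: [-2.8, 0.6, 4.5]
gripper_width: 0.646
```

Contact is made at home height (+4.5 N). I'm easing the grip and opening gradually.

```bash
python3 -m jog '[[[0,0,0],[0,0,0],1],[[0,0,0],[0,0,0],1],[[0,0,0],[0,0,0],-0.25],[[0,0,0],[0,0,0],-0.32],[[0,0,0],[0,0,0],-0.4],[[0,0,0],[0,0,0],-0.6],[[0,0,0],[0,0,0],-1],[[0,0,0],[0,0,0],-1],[[0,0,0],[0,0,0],-1]]' 20
python3 look.py w7; python3 cellpose.py w7
```

```text
t: 13.65
eef_pos: [0.5214, -0.1567, 0.1138]
tool_rot: [0.0, 1.0, -0.031, 0.0]
contact_force: [0.1, -0.4, 0.1]
gripper_width: 0.998
[[ 0.9981 -0.0619  0.      0.5214]
 [-0.0619 -0.9981 -0.     -0.1567]
 [ 0.      0.     -1.      0.1138]
 [ 0.      0.      0.      1.    ]] [ 0.49  0.44 -0.39  1.95  0.23  0.79 -1.66] 13.7
[ 269   47   32  168 2795] z 0.075 mean [ 0.5835058  -0.16123298] dir -3.8 far x 0.6199734 dir from tcp -4.2
tool yaw -3.5501069496329167
flange [ 0.52199078 -0.15679857  0.05906678] 0.0001242440692337879
flange r60 [ 0.52041854 -0.15669242] 0.00024826235450916764 tcp [ 0.5214032  -0.15667652]
```

View pics/w7.png

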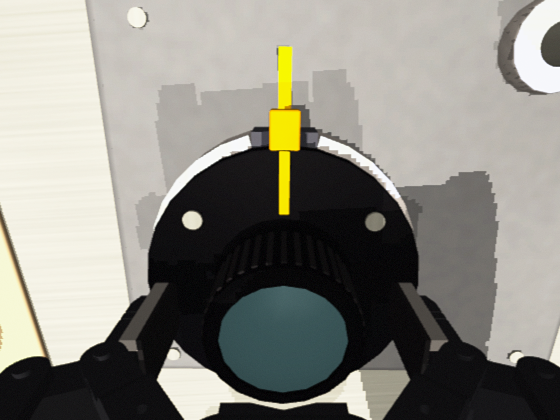

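The fingers are open and clear of the barrel, and the cell sits on the ring with its tab in line. I'm retreating straight up, then checking.

```bash
python3 -m jog '[[[0,0,-10],[0,0,0],-1],[[0,0,-30],[0,0,0],-1],[[0,0,-50],[0,0,0],-1],[[0,0,-50],[0,0,0],-1],[[0,0,-40],[0,0,0],-1],[[0,0,-20],[0,0,0],-1],[[0,0,0],[0,0,0],-1],[[0,0,0],[0,0,0],-1]]'
python3 look.py w8 cell_grip seat_home
python3 rect.py w8 .5213 -.1565 .1 .114 rect8
python3 - <<'E'
from h import *
for n in ['side','scene']:
    p,D=bot.read_camera(n)
    c=p[150:240,230:350] if n=='side' else p[170:290,170:310]
    save(n+'8',cv2.resize(c,None,fx=5,fy=5,interpolation=cv2.INTER_CUBIC))
# flange top plane from wrist depth
f=np.load('/tmp/w8.npz');i,M=wfc('wrist',f['T']);P=cloud(i,M,f['D'].astype(float))
r=np.hypot(P[...,0]-.5213,P[...,1]+.1565)
m=(r>.035)&(r<.057)&(abs(P[...,2]-.114)<.012);q=P[m]
A=np.c_[q[:,:2]-[.5213,-.1565],np.ones(len(q))];s=np.linalg.lstsq(A,q[:,2],rcond=None)[0]
print(len(q),'tilt deg',np.degrees(s[:2]),'flange top z (home .113)',s[2])
m=(r>.061)&(r<.064)&(abs(P[...,2]-.095)<.006);print('ring z',np.median(P[m][:,2]))
E
```

```text
t: 14.7
eef_pos: [0.5208, -0.1566, 0.3129]
tool_rot: [-0.0, 1.0, -0.031, -0.001]
contact_force: [-0.9, -0.4, 0.1]
gripper_width: 1.003
[[ 9.981e-01 -6.180e-02 -1.400e-03  5.208e-01]
 [-6.180e-02 -9.981e-01  2.000e-04 -1.566e-01]
 [-1.400e-03 -2.000e-04 -1.000e+00  3.129e-01]
 [ 0.000e+00  0.000e+00  0.000e+00  1.000e+00]] [ 0.54  0.22 -0.43  1.74  0.1   1.2  -1.55] 14.75
wrist cell_grip 0.57 (283.2, 178.5) [ 0.5023 -0.155   0.052 ]
wrist seat_home 0.16 (549.8, 228.9) [ 0.4593 -0.4024  0.134 ]
6550 tilt deg [-0.00883629  0.0471108 ] flange top z (home .113) 0.1130682786945853
ring z 0.0943775484880886
```

View pics/rect8.png

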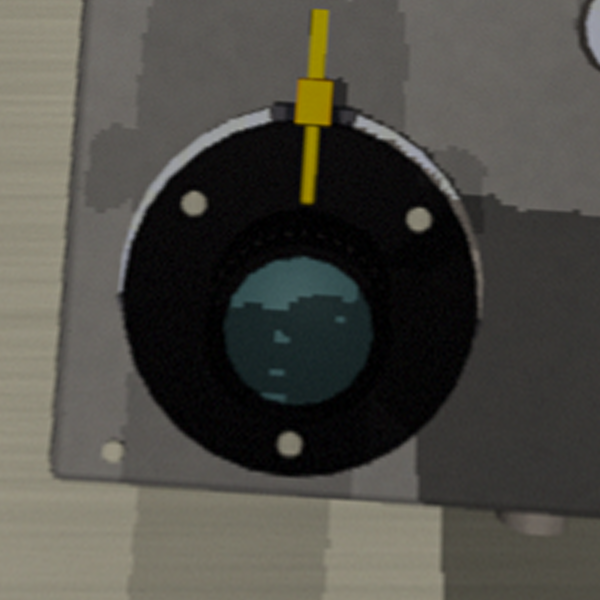

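View pics/side8.png

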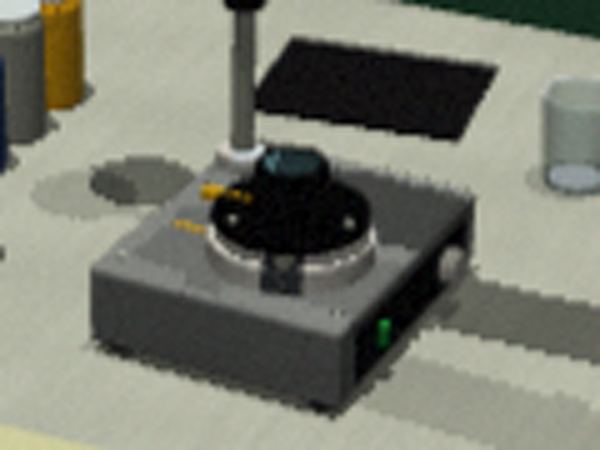

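View pics/scene8.png

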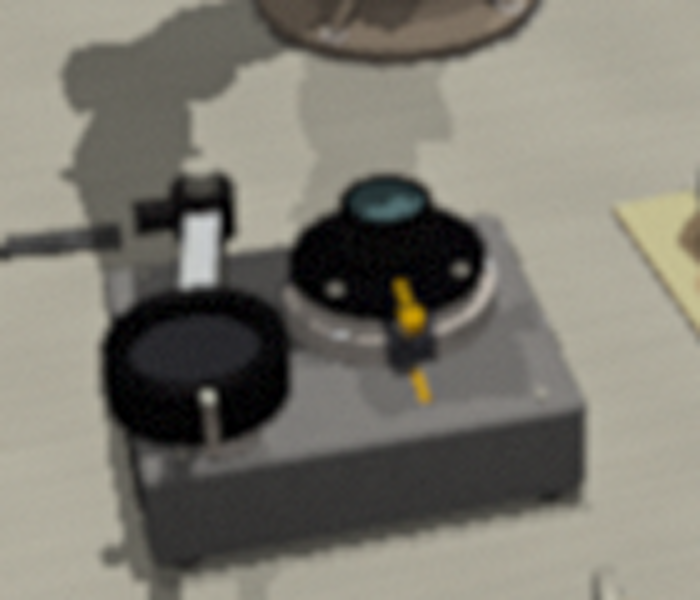

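The flange top measures 113.1 mm (home is 113), the tilt is under 0.05°, and all three views show the cell seated with its tab on the line. Handing in.

```bash
python3 -c "
from station import bot
print(bot.hand_in())"
```

```text
the job is handed in; nothing more can be done
None
```

I gripped the polariser cell by its barrel and turned it about 17° so its tab lined up with the yellow line. I lowered it onto the seat until contact read about 4.5 N, then opened the fingers gradually and backed straight up. The job went in at about 15 s of the 45 s allowed; no verdict was reported.

**Last checks before handing in:**
- **Height and level:** the flange top measured 113.1 mm against 113.0 mm at home, with a tilt of about 0.05°.
- **Alignment:** the tab, the line and vee A are collinear in the wrist picture, and the side and scene pictures look the same. The earlier yaw measurements, about -4.5° for the cell and -4.2° for the seat, also agree.
- **Position:** the cell's axis is within about 1 mm of the seat centre found before placing.
- **Contact:** the gripper is open about 0.2 m above the cell and feels no load. I never planned a move that would touch the other objects and saw no sign of contact, but I did not re-measure their positions at the end.

**Disagreements:**
- **Network's last fixes:** its final `seat_home` result was wrong, with a score of 0.16 and a position nowhere near the seat. Its `cell_grip` position was computed with the old table height, so I ignored both.
- **Seat ring depth:** the ring read 0.6 mm low in the depth picture (94.4 mm against 95), which is within calibration error.

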